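Run the fingertips along a frame to swing its turn-buttons clear

ROBOT

A 6-joint arm with a two-finger parallel gripper is mounted at the origin on the work surface. World frame = base frame: x ahead of the robot, y to its left, z up, the work surface at z = 0. Lengths are in m, angles in rad, forces in N, time in s.
With the tool pointing down it reaches from about 0.375 to 0.9 m from the base axis. Payload 3.1 kg.
Tool frame: the origin (TCP) lies on the centre line of the jaws, within the pads' length; the fingertips stand robot.tcp_to_tips ahead of it and the grasp point (between the pads) lies 3 mm ahead of it (robot.tcp_to_tips is the distance from the TCP to the fingertips, in m); z points along the fingers, y is the line along which they close (so a half turn about z gives the same grasp; the last joint's range is limited). The gripper opens to 87 mm and grips with 3 to 60 N. Pads are 19 mm wide; open, the fingers measure 117 mm over their backs; the gripper's body (75 mm by 190 mm) begins 51 mm behind the grasp point.
Start: joints at [-1.5, 0.527, 1.433, -0, 1.181, -0.178], TCP at [0.155, -0.606, 0.245] pointing down, gripper open.
Joint ranges: [-3.08, 3.08], [-0.75, 2.2], [0.22, 2.44], [-1.43, 4.57], [0, 2.65], [-2.85, 2.85]. Speed limits (rad/s): [2.79, 2.79, 3.14, 3.14, 3.14, 3.14].

INTERFACE

Orientations are given as a unit quaternion [x, y, z, w].
In Python, from rig import robot gives the robot as it stands. The module is installed in compiled form; this text tells all that it offers.
- The arm moves only by the shell command python3 -m jog 'ROWS' [FORCE]. ROWS is JSON, one flat list of numbers, 5 for each row, row after row: the finger opening in m, from 0 to 0.087, then the shift along the tool's x, y, z in m, then the turn about the tool's z in units of 10 degrees (1.0 is 10 degrees). In form: [claw, x, y, z, roll, claw, x, y, z, roll, ...]. A call has 1 to 20 rows; each row shifts and turns the commanded pose from where the row before left it, along the tool's axes as they then stand; what a row does not reach is not made up. A row lasts 1/8 s, in which the tool goes at most 62.5 mm and 10.7 degrees, less where a joint would pass 70% of its speed; a pose out of reach is approached as far as the arm can. A call with a gripper value outside its range is refused whole. The fingers move at their own pace and stop on an object; FORCE is the grip in N (left out, the last holds). Time passes only in rows, so rows that do not move let the fingers close. It gives the time, the measured TCP pose, the force, the opening and the grip force at its end, in the units of the state.
- robot.get_obs(): the state, without advancing time (a new reading comes with each control period).
- robot.camera(name): name is "scene" or "top" or "wrist"; returns the picture (384x512x3 uint8, blue, green, red); there is no depth.
- robot.camera_model(name): a dict with "fx", "fy", "cx", "cy" (pixels), "R" (3x3) and "t" (3): a world point X has camera coordinates R X + t; the wrist camera has in their place "tool_from_camera" (4x4, takes a point from camera to tool coordinates, whose origin is the TCP and whose axes are the flange's). Camera axes: x right, y down, z forward; pixel columns grow to the right and rows downward; lengths in m; the calibration is good to about 2 mm. A picture is of the moment at which its call begins: read the wrist's pose just before it. camera_model takes no time and is no camera call.
- robot.hand_in(): hands the job in; it is judged then, once.
Trained networks look in the newest picture that a camera, given by its name, has taken for a name from the list of things; names that differ only in an ending like _2 or _b are one class to them, and where a whole thing is asked for, a point or a joint stands for the part that bears it (a point fixed in the world has none). Each returns a list of dicts, best first, with "conf" (0 to 1); they miss things now and then, are a little off and sometimes report something else, mostly with a low value. They report only what shows in the picture. A call takes as long as a camera call.
- robot.look_for(camera, label): "extent" ([centre column, centre row, width, height] in pixels, round what is visible of it).
- robot.outline_of(camera, label): "region" (384x512 bool, what is visible of it) and "extent" ([centre column, centre row, width, height] in pixels, round what is visible of it).
The state is a dict: "time": time; "q": joint angles; "joint_velocities": joint speeds; "joint_torque": joint torques, N m; "position": TCP position; "tool_rot": TCP orientation; "ft_force": force on the tool from outside, world axes, zero at the start; "moment": the same for the moment, N m; "grip_width": finger opening in m; "grip_force": force on a finger pad.
Only numpy, scipy, OpenCV 4.12 (cv2) and the standard library are available. Lean on these libraries where they do the work, as an engineer would, in place of code of your own. Each camera call takes 0.05 s, during which the arm holds its last target. There are 200 camera calls.

TASK

The picture frame lies face down, and five wooden turn-buttons still hold its backing board in, three along the near side and two along the right side. Run your fingertips along the frame's inner edge, round the corner, from one end of this row of buttons to the other, so that one after another they swing round clear of the board. Keep a light hand, do not touch the board itself, and leave the weight and the other things where they are.

Things in the scene. Friction and masses are not known exactly. Their poses are not given: they have to be found in the camera images.
- frame: Dark wooden picture frame fixed on the bench, face down: 252 (x) x 332 (y) x 24 mm high, rails 36 mm wide, opening 180 (x) x 260 (y) mm. Origin at its centre on the bench, z up, -x towards the robot: the near rail's inner edge is at x = -90 mm, the right rail's at y = -130 mm. The far and left rails carry fixed buttons, already clear, 11 mm above the rail; flat hangers under 4 mm lie on the side rails.
- corner (a point): Corner where the inner edges of the near and right rails meet, at the level of the frame's back (24 mm above the bench); axes as the frame's. The row of buttons runs past it: buttons 1, 2, 3 on the near rail from left to right, then 4 and 5 on the right rail going away from the robot.
- board: White backing board filling the frame's opening with 2 mm to spare all round, 176 x 256 mm, top face 5 mm below the frame's back (19 mm above the bench). Origin at its centre, 15 mm above the bench, axes as the frame's. Delicate: it is not to be touched.
- pivot1 (a point): Screw of turn-button 1 (near rail, 85 mm to the left of its middle): the point on its pivot axis in the button's top face, 35 mm above the bench, 18 mm outside the rail's inner edge. Axes as the frame's.
- button1 (a joint): Angle of turn-button 1, rad: 0 points squarely in over the board, positive counter-clockwise from above, at most 1.7 either way; clear of the board beyond 1.15. Pale wooden bar 13 mm wide, round ends, underside 25 and top 35 mm above the bench, 36.5 mm from pivot to the end over the board, 16.5 mm the other way. About 1 N at the long end turns it; it stays where left.
- pivot2 (a point): Screw of turn-button 2 (middle of the near rail): the point on its pivot axis in the button's top face, 35 mm above the bench, 18 mm outside the rail's inner edge. Axes as the frame's.
- button2 (a joint): Angle of turn-button 2, rad: 0 points squarely in over the board, positive counter-clockwise from above, at most 1.7 either way; clear of the board beyond 1.15. Pale wooden bar 13 mm wide, round ends, underside 25 and top 35 mm above the bench, 36.5 mm from pivot to the end over the board, 16.5 mm the other way. About 1 N at the long end turns it; it stays where left.
- pivot3 (a point): Screw of turn-button 3 (near rail, 85 mm to the right of its middle): the point on its pivot axis in the button's top face, 35 mm above the bench, 18 mm outside the rail's inner edge. Axes as the frame's.
- button3 (a joint): Angle of turn-button 3, rad: 0 points squarely in over the board, positive counter-clockwise from above, at most 1.7 either way; clear of the board beyond 1.15. Pale wooden bar 13 mm wide, round ends, underside 25 and top 35 mm above the bench, 36.5 mm from pivot to the end over the board, 16.5 mm the other way. About 1 N at the long end turns it; it stays where left.
- pivot4 (a point): Screw of turn-button 4 (right rail, 40 mm nearer the robot than its middle): the point on its pivot axis in the button's top face, 35 mm above the bench, 18 mm outside the rail's inner edge. Axes as the frame's.
- button4 (a joint): Angle of turn-button 4, rad: 0 points squarely in over the board, positive counter-clockwise from above, at most 1.7 either way; clear of the board beyond 1.15. Pale wooden bar 13 mm wide, round ends, underside 25 and top 35 mm above the bench, 36.5 mm from pivot to the end over the board, 16.5 mm the other way. About 1 N at the long end turns it; it stays where left.
- pivot5 (a point): Screw of turn-button 5 (right rail, 40 mm beyond its middle): the point on its pivot axis in the button's top face, 35 mm above the bench, 18 mm outside the rail's inner edge. Axes as the frame's.
- button5 (a joint): Angle of turn-button 5, rad: 0 points squarely in over the board, positive counter-clockwise from above, at most 1.7 either way; clear of the board beyond 1.15. Pale wooden bar 13 mm wide, round ends, underside 25 and top 35 mm above the bench, 36.5 mm from pivot to the end over the board, 16.5 mm the other way. About 1 N at the long end turns it; it stays where left.
- weight: Brass weight with a knob, 48 mm wide, 48 mm high, loose, standing on the backing board. Origin at the centre of its underside. To be left alone.
- screwdriver: Screwdriver 190 mm long lying on the bench to the left of the frame, loose. To be left alone.
- jar: Small closed glass jar, 52 mm wide, 60 mm high, loose, to the right of the frame. Origin at the centre of its underside. To be left alone.
- eraser: White eraser block 55 x 30 x 20 mm, loose, to the right of the frame. Origin at the centre of its underside. To be left alone.

How it is judged:
At the end, for the whole second after the job is handed in: All five turn-buttons are at rest and swung at least 1.15 rad (66 degrees) to either side, clear of the backing board; the weight, screwdriver, jar and eraser are within 15 mm of where they started ((value of joint button1 above 1.15 rad or value of joint button1 below -1.15 rad) and (value of joint button2 above 1.15 rad or value of joint button2 below -1.15 rad) and (value of joint button3 above 1.15 rad or value of joint button3 below -1.15 rad) and (value of joint button4 above 1.15 rad or value of joint button4 below -1.15 rad) and (value of joint button5 above 1.15 rad or value of joint button5 below -1.15 rad) and velocity of joint button1 between -0.05 and 0.05 rad/s and velocity of joint button2 between -0.05 and 0.05 rad/s and velocity of joint button3 between -0.05 and 0.05 rad/s and velocity of joint button4 between -0.05 and 0.05 rad/s and velocity of joint button5 between -0.05 and 0.05 rad/s and distance of each of weight, screwdriver, jar, eraser from where it was at the start of the episode below 0.015 m); the robot touches nothing.
It fails at once if the backing board is touched (over 2 N) (contact force between any of the fingers, the arm and board above 2 N).
It fails at once if the frame or a button is pushed hard (over 30 N) (contact force between any of the fingers, the arm and frame above 30 N).
It fails at once if a button is turned (0.7 rad) out of turn, not one after another from either end of the row (((value of joint button1 between -0.5 and 0.5 rad and (value of joint button2 above 0.7 rad or value of joint button2 below -0.7 rad)) or (value of joint button2 between -0.5 and 0.5 rad and (value of joint button3 above 0.7 rad or value of joint button3 below -0.7 rad)) or (value of joint button3 between -0.5 and 0.5 rad and (value of joint button4 above 0.7 rad or value of joint button4 below -0.7 rad)) or (value of joint button4 between -0.5 and 0.5 rad and (value of joint button5 above 0.7 rad or value of joint button5 below -0.7 rad))) and (((value of joint button1 above 0.7 rad or value of joint button1 below -0.7 rad) and value of joint button2 between -0.5 and 0.5 rad) or ((value of joint button2 above 0.7 rad or value of joint button2 below -0.7 rad) and value of joint button3 between -0.5 and 0.5 rad) or ((value of joint button3 above 0.7 rad or value of joint button3 below -0.7 rad) and value of joint button4 between -0.5 and 0.5 rad) or ((value of joint button4 above 0.7 rad or value of joint button4 below -0.7 rad) and value of joint button5 between -0.5 and 0.5 rad))).
It fails at once if the weight, screwdriver, jar or eraser is moved more than 15 mm or lifted (distance of any of weight, screwdriver, jar, eraser from where it was at the start of the episode above 0.015 m).
It also fails if it takes over 51 s, if anything falls off the work surface, if the arm or the gripper's body presses on something with over 40 N, if the wrist force passes 120 N, or if a joint passes its speed limit or range.

## Working session

There is one attempt and no reset: what is moved stays moved. The work goes in short steps, Python scripts to look and compute and a shell command to move; the robot and the scene stay as the last step left them, time stands still between calls to the robot, and variables do not carry over. Pictures are saved under pics/ and viewed, at most 13 in all, crops included, and the job is handed in when it is done.

```bash
mkdir -p pics; python3 - <<'E'
from rig import robot
import cv2,numpy as np
o=robot.get_obs();print(o['time'],o['position'],o['tool_rot'],o['grip_width'],robot.tcp_to_tips)
a=robot.camera('top');b=robot.camera('scene')
cv2.imwrite('pics/top.png',a);cv2.imwrite('pics/scene.png',b)
m=robot.camera_model('top');print(m)
K=np.array([[m['fx'],0,m['cx']],[0,m['fy'],m['cy']],[0,0,1]]);R=np.array(m['R']);t=np.array(m['t']).ravel()
def un(u,v,z):
    d=R.T@np.linalg.inv(K)@[u,v,1];c=-R.T@t;return c+d*(z-c[2])/d[2]
for n,z in [('frame',.024),('board',.019),('weight',.048),('jar',.06),('eraser',.02),('screwdriver',.01),('button1',.035)]:
    for r in robot.outline_of('top',n)[:6]:
        g=r['region'].astype(np.uint8);rc=cv2.minAreaRect(cv2.findNonZero(g)) if g.any() else None
        print(n,round(r['conf'],2),np.round(r['extent']),un(*rc[0],z).round(4), [un(*p,z)[:2].round(4).tolist() for p in cv2.boxPoints(rc)])
E
```

```text
0.0 [ 0.15451594 -0.60491109  0.24357229] [ 9.92210029e-01  1.24571771e-01  6.67154698e-05 -1.06165070e-03] 0.08669702566225207 0.022
{'fx': 408.6132991676525, 'fy': 408.6132991676525, 'cx': 262.4446390658904, 'cy': 194.8368532886339, 'R': array([[-0.06116357, -0.99812147, -0.00354324],
       [-0.97611266,  0.06055561, -0.20865545],
       [ 0.20847805, -0.00930352, -0.9779828 ]]), 't': array([0.04770283, 0.54495261, 1.16586495])}
frame 0.77 [257. 193. 119.  99.] [0.558  0.0357 0.024 ] [[0.6648, 0.2221], [0.7108, -0.1197], [0.4545, -0.1449], [0.4129, 0.1832]]
board 0.69 [137. 202.  50.  42.] [0.5606 0.4032 0.019 ] [[0.6129, 0.4798], [0.6327, 0.4632], [0.509, 0.3279], [0.49, 0.3446]]
board 0.57 [255. 195.  94.  67.] [0.5604 0.0347 0.019 ] [[0.6335, 0.1749], [0.6661, -0.0852], [0.4888, -0.1025], [0.4583, 0.1504]]
weight 0.58 [263. 193.  14.  17.] [0.5624 0.0145 0.048 ] [[0.5903, 0.0372], [0.5873, -0.0114], [0.5347, -0.0079], [0.5377, 0.0402]]
jar 0.55 [263. 192.  21.  17.] [0.5597 0.0146 0.06  ] [[0.5873, 0.037], [0.5843, -0.011], [0.5323, -0.0076], [0.5352, 0.04]]
jar 0.51 [392. 193.
[... 215 characters left out ...]
0.4255, -0.3709], [0.4189, -0.335]]
screwdriver 0.75 [137. 203.  48.  43.] [0.5626 0.4043 0.01  ] [[0.6161, 0.4827], [0.6394, 0.4623], [0.51, 0.3271], [0.4877, 0.3477]]
button1 0.5 [261. 224.   1.  12.] [0.4653 0.0205 0.035 ] [[0.487, 0.0252], [0.4862, 0.0132], [0.4439, 0.0158], [0.4446, 0.0278]]
button1 0.46 [233. 230.   8.  14.] [0.4539 0.1053 0.035 ] [[0.477, 0.1103], [0.4762, 0.0982], [0.4311, 0.1004], [0.4318, 0.1123]]
button1 0.45 [303. 194.  17.   8.] [ 0.5407 -0.1047  0.035 ] [[0.5483, -0.0824], [0.5455, -0.1281], [0.5331, -0.127], [0.5359, -0.0814]]
button1 0.45 [299. 171.  16.   6.] [ 0.6182 -0.0971  0.035 ] [[0.624, -0.0749], [0.6263, -0.119], [0.6125, -0.1193], [0.6102, -0.0754]]
```

```bash
python3 - <<'E'
import cv2
a=cv2.imread('pics/top.png');cv2.imwrite('pics/topc.png',cv2.resize(a[130:260,180:330],None,fx=5,fy=4.6*5/4.6*0.9 if 0 else 4.6,interpolation=cv2.INTER_CUBIC))
E
```

```text
(no output)
```

View pics/topc.png

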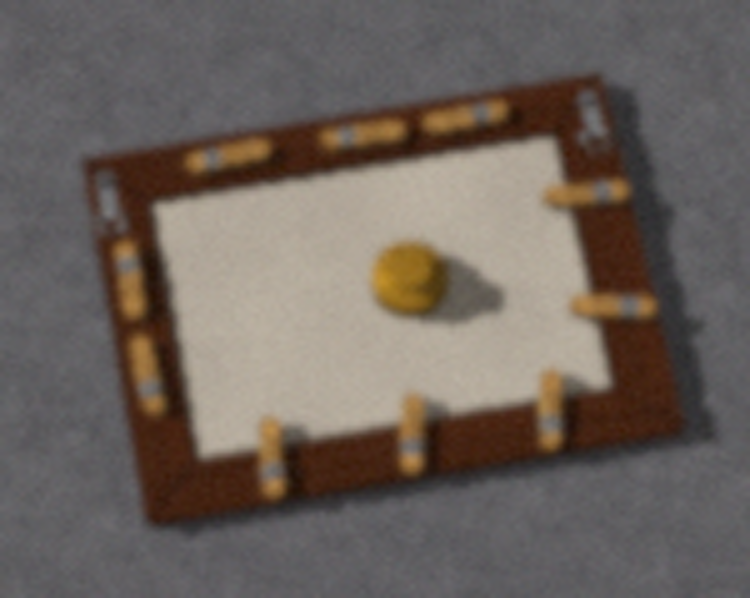

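View pics/scene.png

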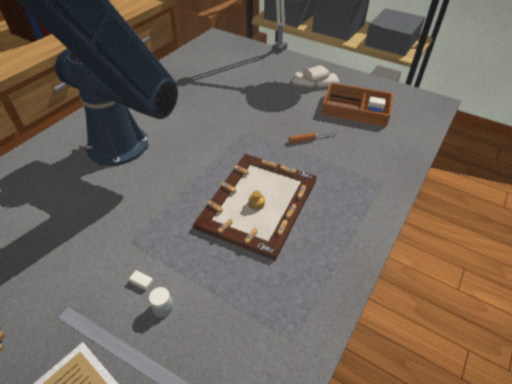

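The top view shows the frame turned about +8°, with buttons 1–3 on the bottom rail and 4–5 on the right, all over the board. The weight sits at mid-board. The scene view shows the jar and eraser well off to the right. I'll move above the frame for a closer look with the wrist camera.

```bash
python3 -m jog '[0,0,0,-0.03,0.65, 0,0.028,-0.036,-0.002,0, 0,0.028,-0.036,-0.002,0, 0,0.028,-0.036,-0.002,0, 0,0.028,-0.036,-0.002,0, 0,0.028,-0.036,-0.002,0, 0,0.028,-0.036,-0.002,0, 0,0.028,-0.036,-0.002,0, 0,0.028,-0.036,-0.002,0, 0,0.028,-0.036,-0.002,0, 0,0.028,-0.036,-0.002,0, 0,0.028,-0.036,-0.002,0, 0,0.028,-0.036,-0.002,0, 0,0.028,-0.036,-0.002,0, 0,0.028,-0.036,-0.002,0, 0,0.028,-0.036,-0.002,0, 0,0.028,-0.036,-0.002,0, 0,0,0,0,0, 0,0,0,0,0]' 10
cat > h.py <<'E'
from rig import robot
import cv2,numpy as np
from scipy.spatial.transform import Rotation as Ro
def wcam():
    o=robot.get_obs();im=robot.camera('wrist');m=robot.camera_model('wrist')
    T=np.eye(4);T[:3,:3]=Ro.from_quat(o['tool_rot']).as_matrix();T[:3,3]=o['position']
    C=T@np.array(m['tool_from_camera']);return im,m,C,o
def un(m,C,u,v,z):
    d=C[:3,:3]@[(u-m['cx'])/m['fx'],(v-m['cy'])/m['fy'],1];return C[:3,3]+d*(z-C[2,3])/d[2]
E
python3 - <<'E'
from h import *
im,m,C,o=wcam();cv2.imwrite('pics/w1.png',im);np.savez('w1.npz',C=C,K=[m['fx'],m['fy'],m['cx'],m['cy']])
print(o['position'],o['tool_rot'],m['fx'],C.round(4),o['time'])
for n,z in [('frame',.024),('board',.019),('button1',.035),('pivot1',.035)]:
    for r in robot.outline_of('wrist',n)[:12]:
        g=r['region'].astype(np.uint8)
        if not g.any(): continue
        rc=cv2.minAreaRect(cv2.findNonZero(g))
        print(n,round(r['conf'],2),np.round(r['extent']),[un(m,C,*p,z)[:2].round(4).tolist() for p in cv2.boxPoints(rc)])
E
```

```text
time: 2.82
position: [0.5196, 0.0259, 0.3064]
tool_rot: [0.998, 0.068, -0.0, 0.0]
ft_force: [-0.5, -0.3, -0.6]
grip_width: 0.0006
grip_force: 0.0
[0.51959014 0.02585564 0.3063563 ] [ 9.97654165e-01  6.84536681e-02 -4.76553354e-04  1.89786760e-04] 281.4380088067707 [[ 1.353e-01 -9.567e-01 -2.576e-01  5.901e-01]
 [-9.908e-01 -1.308e-01 -3.450e-02  3.490e-02]
 [-7.000e-04  2.599e-01 -9.656e-01  4.469e-01]
 [ 0.000e+00  0.000e+00  0.000e+00  1.000e+00]] 2.825
frame 0.79 [259. 131. 245. 180.] [[0.4094, 0.2088], [0.6664, 0.2117], [0.7075, -0.1165], [0.4571, -0.1764]]
frame 0.46 [259. 204.  13.  31.] [[0.4338, 0.0268], [0.4892, 0.0218], [0.4878, 0.0085], [0.4323, 0.013]]
board 0.59 [258. 136. 180. 116.] [[0.6318, 0.1694], [0.6662, -0.0827], [0.4925, -0.1213], [0.454, 0.16]]
button1 0.77 [312. 207.  20.  33.] [[0.4496, -0.0541], [0.5021, -0.0594], [0.4995, -0.0758], [0.4468, -0.071]]
button1 0.76 [356. 110.  40.  15.] [[0.6106, -0.0732], [0.6241, -0.0719], [0.6258, -0.1248], [0.6122, -0.1266]]
button1 0.71 [258. 203.  14.  32.] [[0.4393, 0.0276], [0.4919, 0.0221], [0.4904, 0.0087], [0.4375, 0.0137]]
button1 0.7 [350. 168.  35.  20.] [[0.5373, -0.0804], [0.5516, -0.0814], [0.5442, -0.1371], [0.5297, -0.1365]]
button1 0.52 [199. 204.   8.  39.] [[0.4271, 0.1118], [0.4809, 0.1094], [0.4809, 0.0936], [0.427, 0.0956]]
button1 0.43 [258. 130. 243. 182.] [[0.4146, 0.2051], [0.6647, 0.2071], [0.7039, -0.1127], [0.4598, -0.1702]]
pivot1 0.72 [259. 131. 239. 177.] [[0.4148, 0.2027], [0.6629, 0.2058], [0.7028, -0.1117], [0.4609, -0.1694]]
pivot1 0.72 [258. 203.  13.  32.] [[0.4394, 0.0281], [0.492, 0.022], [0.4903, 0.0086], [0.4375, 0.0142]]
pivot1 0.72 [311. 205.  19.  36.] [[0.4479, -0.0548], [0.5034, -0.0604], [0.5008, -0.0766], [0.4451, -0.0716]]
```

View pics/w1.png

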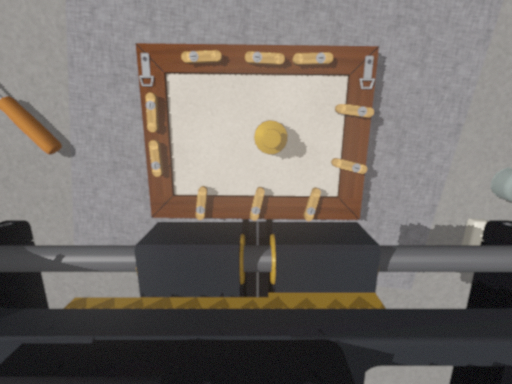

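The wrist picture shows the whole frame, with its outer corners near (137,44), (378,46), (361,219) and (151,219). Buttons 1–3 are at rows 187–219 and buttons 4 and 5 at (349,166) and (355,110), all still unturned. I'll fit the frame pose from these.

```bash
python3 - <<'E'
from h import *
from scipy.optimize import least_squares
im=cv2.imread('pics/w1.png');d=np.load('w1.npz');C=d['C'];m=dict(zip(['fx','fy','cx','cy'],d['K']))
hsv=cv2.cvtColor(im,cv2.COLOR_BGR2HSV)
k=((hsv[...,1]>90)&((hsv[...,0]<20)|(hsv[...,0]>170))).astype(np.uint8);k[222:]=0
n,l,s,_=cv2.connectedComponentsWithStats(k);i=1+np.argmax(s[1:,4]);g=(l==i).astype(np.uint8)
cn,h=cv2.findContours(g,cv2.RETR_EXTERNAL,cv2.CHAIN_APPROX_NONE);c=max(cn,key=cv2.contourArea)[:,0].astype(float)
print(s[i])
P=np.array([un(m,C,u,v,.024)[:2] for u,v in c])
def loc(p,Q):
    a=p[2];D=Q-p[:2];return np.c_[D@[np.cos(a),np.sin(a)],D@[-np.sin(a),np.cos(a)]]
def f(p):
    L=loc(p,P);return np.maximum(abs(L[:,0])-.1265,abs(L[:,1])-.1665)
r=least_squares(f,[.558,.036,.13],loss='soft_l1',f_scale=.001);print(r.x,np.degrees(r.x[2]),np.median(abs(r.fun)))
# inner corners of opening & screws by eye
for nm,u,v,z in [('in',167,73,.024),('in',349,74,.024),('in',340,197,.024),('in',172,196,.024),('s1',201,209,.035),('s2',257,210,.035),('s3',311,210,.035),('s4',356,168,.035),('s5',361,112,.035),('w',270,137,.03)]:
    print(nm,loc(r.x,un(m,C,u,v,z)[None,:2]).round(4))
print('tcp',loc(r.x,robot.get_obs()['position'][None,:2]))
o=robot.get_obs();print(np.degrees(Ro.from_quat(o['tool_rot']).as_matrix()[:,0]), np.degrees(np.arctan2(*Ro.from_quat(o['tool_rot']).as_matrix()[[1,0],0])))
x=slice(30,230),slice(125,390);v=cv2.resize(im[x],None,fx=3,fy=3,interpolation=cv2.INTER_CUBIC)[:600,:800]
cv2.imwrite('pics/w1c.png',v)
E
```

```text
[  136    44   242   177 16003]
[0.55986469 0.03196798 0.1234785 ] 7.074796635091757 0.0022976876269044932
in [[0.0889 0.1259]]
in [[ 0.0907 -0.1282]]
in [[-0.0878 -0.1315]]
in [[-0.0894  0.1308]]
s1 [[-0.1065  0.0841]]
s2 [[-0.1071 -0.0021]]
s3 [[-0.106  -0.0853]]
s4 [[-0.0399 -0.1478]]
s5 [[ 0.0397 -0.1466]]
w [[ 0.0033 -0.0197]]
tcp [[-0.04070806 -0.00193685]]
[ 5.67771728e+01  7.69148013e+00 -1.15025058e-02] 7.714770789074592
```

View pics/w1c.png

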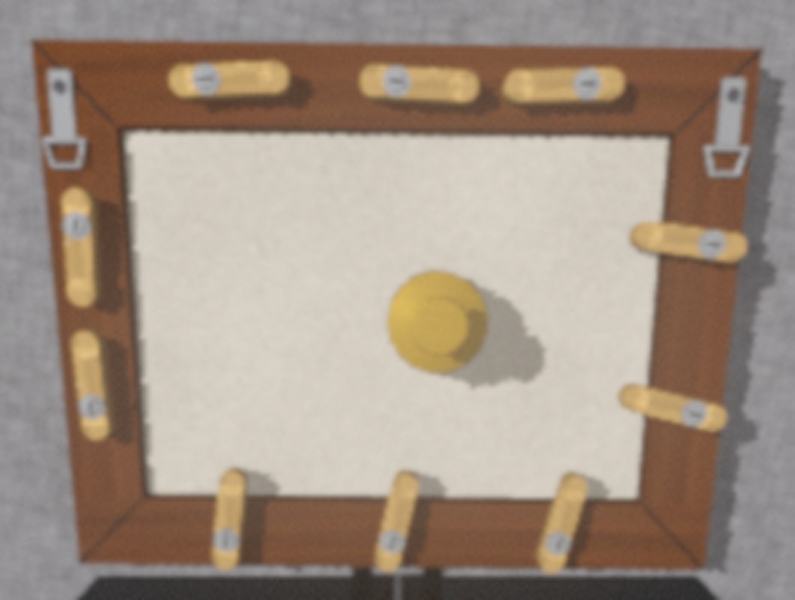

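The fit agrees with the screws to within 2 mm, and all five buttons already lean clockwise. I'll sweep 1→5, starting just left of button 1.

```bash
python3 -m jog '[0,-0.023,-0.057,0,0.064, 0,-0.023,-0.057,0,0, 0,0,0,0.04,0, 0,0,0,0.04,0, 0,0,0,0.04,0, 0,0,0,0.04,0, 0,0,0,0.04,0, 0,0,0,0.025,0, 0,0,0,0,0, 0,0,0,0,0, 0,0,0,0,0]'
cat >> h.py <<'E'
p0=[0.55986,0.03197,0.12348]
def st():
    o=robot.get_obs();a=p0[2];D=o['position'][:2]-p0[:2]
    R=Ro.from_quat(o['tool_rot']).as_matrix()
    print('t',o['time'],'frame x,y mm',(1e3*np.array([D@[np.cos(a),np.sin(a)],D@[-np.sin(a),np.cos(a)]])).round(1),'tipz',1e3*(o['position'][2]-.022),'yaw err',np.degrees(np.arctan2(R[1,0],R[0,0])-a),'F',o['ft_force'].round(1))
E
python3 -c "
from h import *
st()
cv2.imwrite('pics/w2.png',robot.camera('wrist'))"
```

```text
time: 4.45
position: [0.4606, 0.1329, 0.0828]
tool_rot: [0.998, 0.062, 0.001, 0.0]
ft_force: [-0.5, 0.8, -0.0]
grip_width: 0.0004
grip_force: 0.0
t 4.45 frame x,y mm [-86.1 112.4] tipz 60.800442486375125 yaw err 0.08566561562938882 F [-0.5  0.8 -0. ]
```

View pics/w2.png

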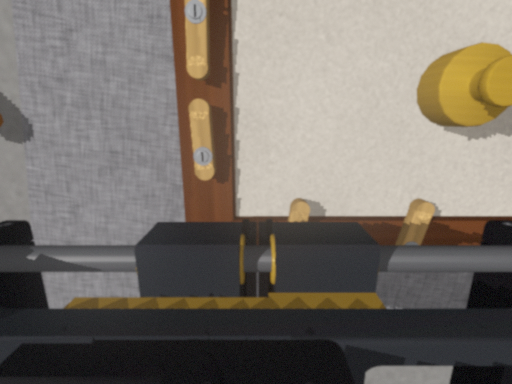

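The wrist view shows the left-near inner corner at about (235,217). Button 1's tip is at (299,210), to the right of the fingers at column 258. I'll check this corner against the frame estimate.

```bash
python3 -c "
from h import *
im,m,C,o=wcam();a=p0[2]
for n,u,v,z in [('corner -90,130',235,217,.024),('edge x=-90',350,216,.024),('edge x=-90',480,216,.024),('edge y=130',233,60,.024),('b2 tip',420,208,.035),('fixed screw',204,156,.035),('fixed screw',195,10,.035)]:
    D=un(m,C,u,v,z)[:2]-p0[:2];print(n,(1e3*np.array([D@[np.cos(a),np.sin(a)],D@[-np.sin(a),np.cos(a)]])).round(1))
"
```

```text
corner -90,130 [-86.9 128.6]
edge x=-90 [-86.1  42.4]
edge x=-90 [-86. -55.]
edge y=130 [ 21.4 127.7]
b2 tip [-76.2  -2.5]
fixed screw [-39.7 147.6]
fixed screw [ 46.5 148.7]
```

```bash
python3 -m jog '[0,0.001,0,0.016,0, 0,0,0,0.016,0, 0,0,0,0,0, 0,0,0,0,0]'; python3 -c "
from h import *
st()"
```

```text
time: 5.05
position: [0.4609, 0.1332, 0.0502]
tool_rot: [0.998, 0.063, 0.0, 0.0]
ft_force: [-0.1, 0.5, -0.4]
grip_width: 0.0002
grip_force: 0.0
t 5.05 frame x,y mm [-85.7 112.6] tipz 28.157606708757296 yaw err 0.10584976728625375 F [-0.1  0.5 -0.4]
```

```bash
python3 -m jog '[0,0,0.008,0,0, 0,0,0.008,0,0, 0,0,0.008,0,0, 0,0,0.008,0,0, 0,0,0.008,0,0, 0,0,0.008,0,0, 0,0,0.008,0,0, 0,0,0.008,0,0, 0,0,0.008,0,0]'; python3 -c "
from h import *
st();cv2.imwrite('pics/w3.png',robot.camera('wrist'))"
```

```text
time: 6.18
position: [0.4693, 0.0611, 0.0495]
tool_rot: [0.998, 0.063, -0.0, 0.0]
ft_force: [0.2, -0.6, 0.8]
grip_width: 0.0004
grip_force: 0.0
t 6.175 frame x,y mm [-86.3  40.1] tipz 27.491646500499616 yaw err 0.10631678308392435 F [ 0.2 -0.6  0.8]
```

View pics/w3.png

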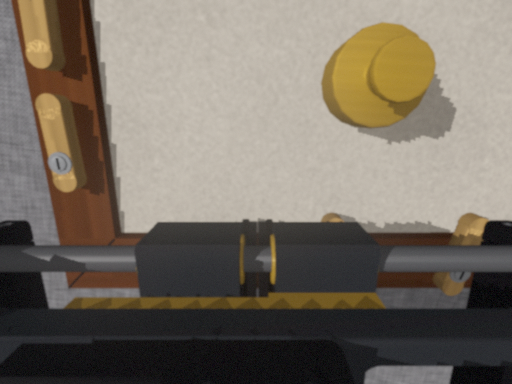

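The board strip above the near rail left of the fingers is clear, so button 1 has gone from there. I'll confirm with the scene camera.

```bash
python3 -c "
from h import *
a=robot.camera('scene');b=robot.camera('top')
A=cv2.resize(a[140:270,180:330],None,fx=3,fy=3,interpolation=cv2.INTER_CUBIC)
B=cv2.resize(b[140:270,190:315],None,fx=3,fy=3,interpolation=cv2.INTER_CUBIC)
cv2.imwrite('pics/s2.png',np.hstack([A,B])[:,:800])"
```

```text
(no output)
```

View pics/s2.png

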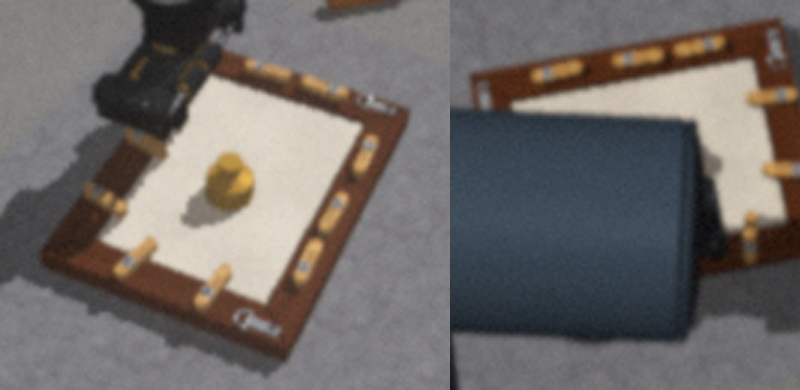

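Button 1 is behind the gripper in both views, while 2–5 are unmoved. By geometry the fingers have swept past its tip, so I'll continue.

```bash
python3 -m jog '[0,0.0005,0.009,-0.0005,0, 0,0,0.009,0,0, 0,0,0.009,0,0, 0,0,0.009,0,0, 0,0,0.009,0,0, 0,0,0.009,0,0, 0,0,0.009,0,0, 0,0,0.009,0,0, 0,0,0.006,0,0]'; python3 -c "
from h import *
st()
for n in ['button1']:
  im,m,C,o=wcam()
  b=robot.camera('scene')
  A=cv2.resize(b[140:270,180:330],None,fx=3,fy=3,interpolation=cv2.INTER_CUBIC)
  cv2.imwrite('pics/s3.png',np.hstack([A,im[:390,:330] if 0 else cv2.resize(im,(520,390))])[:,:800])"
```

```text
time: 7.45
position: [0.4798, -0.0164, 0.05]
tool_rot: [0.998, 0.062, -0.0, 0.0]
ft_force: [-0.6, 1.1, 1.0]
grip_width: 0.0006
grip_force: 0.2
t 7.45 frame x,y mm [-85.4 -38.1] tipz 28.00837956158455 yaw err 0.0746605340169379 F [-0.6  1.1  1. ]
```

View pics/s3.png

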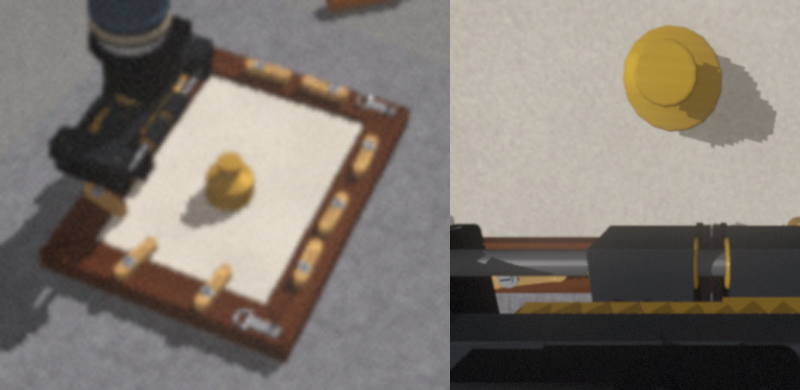

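The wrist view shows button 1 lying along the rail at (530,280), swung clear. Next I'll sweep past button 3 into the corner.

```bash
python3 -m jog '[0,0,0.009,0,0, 0,0,0.009,0,0, 0,0,0.009,0,0, 0,0,0.009,0,0, 0,0,0.009,0,0, 0,0,0.009,0,0, 0,0,0.009,0,0, 0,0,0.009,0,0, 0,0,0.009,0,0, 0,0,0.002,0,0, 0,0,0,0,0]'; python3 -c "
from h import *
st();cv2.imwrite('pics/w4.png',robot.camera('wrist'))"
```

```text
time: 8.93
position: [0.4901, -0.0982, 0.05]
tool_rot: [0.998, 0.062, -0.0, 0.0]
ft_force: [0.4, 0.3, 0.1]
grip_width: 0.0006
grip_force: 0.1
t 8.925 frame x,y mm [ -85.2 -120.6] tipz 28.028099831145106 yaw err 0.08003564748216337 F [0.4 0.3 0.1]
```

View pics/w4.png

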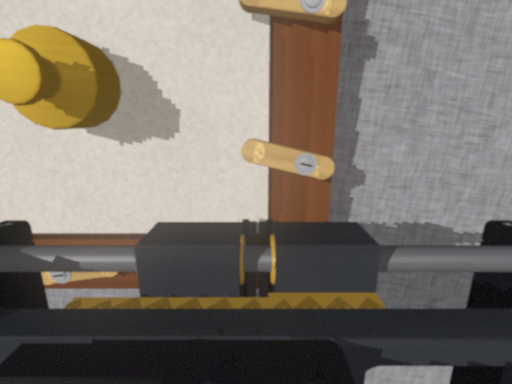

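Button 2 lies along the rail at (80,274), swung clear. Button 4's screw is at (306,164) and the right inner edge is at about column 270. I'll check the lane offset.

```bash
python3 -c "
from h import *
im,m,C,o=wcam();a=p0[2]
for n,u,v,z in [('s4 -40,-148',306,164,.035),('s5 40,-148',313,3,.035),('edge -130',270,180,.024),('edge',271,100,.024)]:
    D=un(m,C,u,v,z)[:2]-p0[:2];print(n,(1e3*np.array([D@[np.cos(a),np.sin(a)],D@[-np.sin(a),np.cos(a)]])).round(1))
"
```

```text
s4 -40,-148 [ -39.1 -148.1]
s5 40,-148 [  39.5 -147.9]
edge -130 [ -50.6 -128.7]
edge [  -4.5 -128.7]
```

```bash
python3 -m jog '[0,0.008,0.002,0,0, 0,0.009,0,0,0, 0,0.009,0,0,0, 0,0.009,0,0,0, 0,0.009,0,0,0, 0,0.009,0,0,0, 0,0.009,0,0,0, 0,0.009,0,0,0, 0,0.009,0,0,0, 0,0.006,0,0,0, 0,0,0,0,0]'; python3 -c "
from h import *
st();cv2.imwrite('pics/w5.png',robot.camera('wrist'))
for cam in ['wrist','top','scene']:
  robot.camera(cam)
  for r in robot.look_for(cam,'button4')[:8]: print(cam,round(r['conf'],2),np.round(r['extent']))"
```

```text
time: 10.4
position: [0.5769, -0.0895, 0.0502]
tool_rot: [0.998, 0.063, 0.001, 0.0]
ft_force: [-0.4, 0.9, 0.8]
grip_width: 0.0006
grip_force: 0.2
t 10.4 frame x,y mm [   2.  -122.6] tipz 28.226261587148237 yaw err 0.11403631200549917 F [-0.4  0.9  0.8]
wrist 0.96 [284. 171.  98.  34.]
```

```bash
python3 -m jog '[0,0.009,0,0,0, 0,0.009,0,0,0, 0,0.009,0,0,0, 0,0.009,0,0,0, 0,0.009,0,0,0, 0,0.009,0,0,0, 0,0.009,0,0,0, 0,0.008,0,0,0, 0,0,0,0,0, 0,0,-0.004,0,0, 0,0,0,-0.04,0, 0,0,0,-0.05,0, 0,-0.03,0,-0.05,0, 0,-0.05,-0.05,-0.04,0, 0,-0.05,-0.05,-0.04,0, 0,0,0,0,0, 0,0,0,0,0]'; python3 -c "
from h import *
st();im,m,C,o=wcam();cv2.imwrite('pics/w6.png',cv2.resize(im,(768,576)))"
```

```text
time: 12.88
position: [0.5305, -0.0136, 0.252]
tool_rot: [0.998, 0.063, 0.001, 0.0]
ft_force: [0.3, 0.8, -0.3]
grip_width: 0.0007
grip_force: 0.0
t 12.875 frame x,y mm [-34.8 -41.6] tipz 229.99168571195085 yaw err 0.11668950962808164 F [ 0.3  0.8 -0.3]
```

View pics/w6.png

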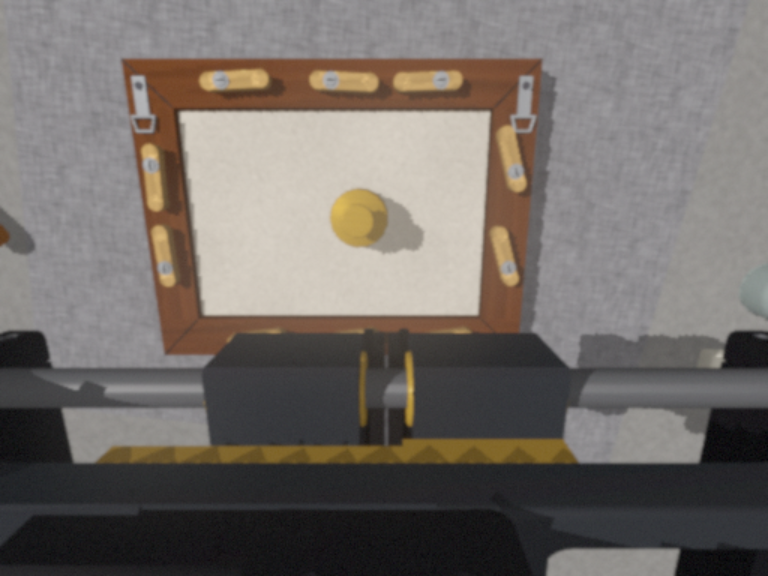

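All five buttons look swung. Buttons 4 and 5 lie along the right rail at (505,256) and (511,158), and 1–3 show only edges at row 333. I'll back off and measure the angles.

```bash
python3 -m jog '[0,-0.02,-0.02,-0.03,0, 0,-0.02,-0.01,-0.03,0, 0,0,0,0,0, 0,0,0,0,0]'; python3 -c "
from h import *
st();im,m,C,o=wcam();a=p0[2]
cv2.imwrite('pics/w7.png',cv2.resize(im[:260,100:420],None,fx=2.4,fy=2.3))
for r in robot.outline_of('wrist','button1')[:12]:
    g=r['region']
    if not 50<g.sum()<1500: continue
    v,u=np.nonzero(g);P=np.array([un(m,C,i,j,.035)[:2] for i,j in zip(u,v)])-p0[:2]
    L=P@np.array([[np.cos(a),-np.sin(a)],[np.sin(a),np.cos(a)]])
    w,V=np.linalg.eigh(np.cov(L.T));d=V[:,1];print(round(r['conf'],2),(1e3*L.mean(0)).round(1),'axis deg from x',np.degrees(np.arctan2(d[1],d[0]))%180)
"
```

```text
time: 13.42
position: [0.4873, 0.0106, 0.3105]
tool_rot: [0.998, 0.062, -0.0, -0.0]
ft_force: [0.0, -0.4, 0.0]
grip_width: 0.0002
grip_force: 0.0
t 13.425 frame x,y mm [-74.6 -12.2] tipz 288.50774196334544 yaw err 0.04838746250762028 F [ 0.  -0.4  0. ]
0.77 [  49.5 -143.6] axis deg from x 18.643100539589568
0.65 [-104.8  -10.3] axis deg from x 97.18117827674386
0.65 [-104.9  -93. ] axis deg from x 97.73505649522599
0.63 [-105.    73.4] axis deg from x 97.96657829821669
0.57 [ -28.8 -143.3] axis deg from x 18.88433368746078
```

View pics/w7.png

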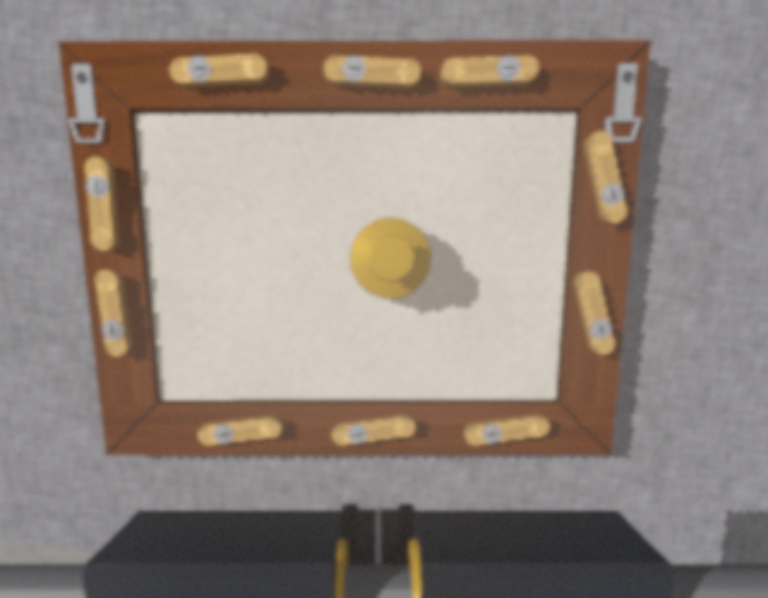

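Buttons 1–3 measure about 82°, but 4 and 5 only about 70°, too close to the 66° limit. I'll nudge those two further outward near their tips.

```bash
python3 -m jog '[0,0.033,0.05,0,0, 0,0.032,0.05,0,0, 0,0,0,0.05,0, 0,0,0,0.05,0, 0,0,0,0.05,0, 0,0,0,0.05,0, 0,0,0,0.03,0, 0,0,0,0.015,0, 0,0,0,0,0, 0,0,0,0,0]'; python3 -c "
from h import *
st()"
```

```text
time: 14.78
position: [0.5645, -0.0801, 0.0675]
tool_rot: [0.998, 0.063, 0.001, 0.0]
ft_force: [0.5, -0.0, -0.2]
grip_width: 0.0007
grip_force: 0.0
t 14.775 frame x,y mm [  -9.2 -111.8] tipz 45.490659232593416 yaw err 0.09501882829171648 F [ 0.5 -0.  -0.2]
```

```bash
python3 -m jog '[0,0,0,0.017,0, 0,0,0,0,0, 0,0,0.004,0,0, 0,0,0.004,0,0, 0,0,0.004,0,0, 0,0,0.004,0,0, 0,0,0,0,0, 0,0,-0.008,0,0, 0,0,-0.008,0,0, 0,0,0,-0.025,0, 0,0.025,0,0,0, 0,0.025,0,0,0, 0,0.025,0,0,0, 0,0,0,0,0, 0,0,0,0.025,0, 0,0,0,0,0]'; python3 -c "
from h import *
st()"
```

```text
time: 16.77
position: [0.6347, -0.0694, 0.0477]
tool_rot: [0.998, 0.063, -0.003, -0.001]
ft_force: [-0.3, 0.5, 0.5]
grip_width: 0.0008
grip_force: 0.0
t 16.775 frame x,y mm [  61.8 -109.8] tipz 25.703411732373677 yaw err 0.11560691704536076 F [-0.3  0.5  0.5]
```

```bash
python3 -m jog '[0,0,0,-0.002,0, 0,0,0.005,0,0, 0,0,0.005,0,0, 0,0,0.004,0,0, 0,0,0.004,0,0, 0,0,0,0,0, 0,0,-0.008,0,0, 0,0,-0.008,0,0, 0,0,0,-0.05,0, 0,0,0,-0.05,0, 0,-0.04,-0.04,-0.05,0, 0,-0.05,-0.045,-0.05,0, 0,-0.05,0,-0.05,0, 0,0,0,-0.03,0, 0,0,0,0,0, 0,0,0,0,0]'; python3 -c "
from h import *
st();im,m,C,o=wcam();a=p0[2]
for r in robot.outline_of('wrist','button1')[:12]:
    g=r['region']
    if not 50<g.sum()<1500: continue
    v,u=np.nonzero(g);P=np.array([un(m,C,i,j,.035)[:2] for i,j in zip(u,v)])-p0[:2]
    L=P@np.array([[np.cos(a),-np.sin(a)],[np.sin(a),np.cos(a)]])
    w,V=np.linalg.eigh(np.cov(L.T));d=V[:,1];print(round(r['conf'],2),(1e3*L.mean(0)).round(1),'axis deg from x',np.degrees(np.arctan2(d[1],d[0]))%180)
"
```

```text
time: 18.77
position: [0.5157, -0.0201, 0.3036]
tool_rot: [0.998, 0.063, -0.001, -0.0]
ft_force: [0.3, -0.1, -0.7]
grip_width: 0.0007
grip_force: 0.0
t 18.775 frame x,y mm [-50.2 -46.2] tipz 281.56655262347977 yaw err 0.12376547730641109 F [ 0.3 -0.1 -0.7]
0.87 [  51.  -146.4] axis deg from x 3.1520488051909865
0.82 [-104.4   72. ] axis deg from x 98.01396158096064
0.77 [ -28.  -145.6] axis deg from x 5.609045950014007
```

All five are now well clear: 1–3 at about 82° (2 and 3 measured before the nudge), 4 at about 84° and 5 at about 87°. The robot is clear of everything, so I'll hand in.

```bash
python3 -c "
from rig import robot
print(robot.hand_in())"
```

```text
the job is handed in; nothing more can be done
None
```

I swung all five turn-buttons clear of the board in order 1 to 5, measured at about 82–87° each against the 66° needed, and handed the job in at about 19 s; the interface gave no verdict.

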